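# Hold the try square home in the corner of a setting rest

## Task

Pick up the try square (straight upright blade, not the mitre square with the slanting blade) by its wooden stock, stand it on the steel plate of the setting rest with its blade towards the leaning sprung fence, and press it firmly (about 10 N each way) down and into the corner, until the stock lies flat on the plate and the blade edge lies flush along the fence, pushed upright. Finish while still gripping the square and holding it pressed there, as the fence springs back if you let go; leave everything else on the bench where it is.

Things in the scene. Friction and masses are not known exactly. Their poses are not given: they have to be found in the camera images.
- square: try square: dark wooden stock 140 long x 24 thick x 34 high standing on its underside; steel blade 4 thick rising square from one end to 160 high. Origin: centre of stock underside; x along the stock to the blade end, y across, z up. Blade at x = +42 to +70, its outer edge flush with the stock's end. Grip the stock across its 24 mm anywhere at x = -65 to 0. 0.2 kg, centre of mass x about +20
- heel (a point): the square's outer corner: where the stock's underside meets its blade-end face, mid thickness (x = +70, z = 0 of the square); axes as the square's
- blade_top (a point): top of the blade's outer edge (x = +70, z = +160 of the square)
- rest: setting rest bolted to the bench: a flat steel plate 230 long x 90 wide x 12 thick with a fence at one end. Origin: centre of the plate's underside, on the bench; own x runs along the plate towards the fence, y across it, z up
- plate: the rest's flat steel plate, top 12 above the bench; same origin and axes as the rest
- fence: aluminium fence 90 wide, 165 high, 10 thick, hinged along the bottom edge of its inner face. Origin: middle of that hinge line, at plate top; z up the face, inner face at its x = 0 looks to -x. A weak spring leans it 0.17 rad in over the plate (top overhangs 28); holding it upright takes about 1 N at blade-top height; it springs back if let go and can go 0.08 rad past upright
- corner (a point): the inner corner, where the plate's top meets the hinge line of the fence's face, mid width (x = +115, z = +12 of the rest); fixed, axes as the rest's: x towards the fence, z up
- mitre: mitre square: the same dark wooden stock as the try square (140 x 24 x 34), standing the same way, but its steel blade leans at 45 degrees over the stock. Origin: centre of the stock underside. A bystander, leave it alone
- jar: jar with steel lid, 60 diameter, 80 high; origin centre of underside; bystander (mm)
- cup: white cup, 72 diameter, 80 high; origin centre of underside; bystander (mm)
- pin: flat wooden bench-pin block 60 x 90 x 22; origin centre of underside; bystander (mm)
- collar: brass collar, 44 outer diameter, 16 high; origin centre of underside; bystander (mm)
- hammer: hammer lying flat, 260 long; bystander (mm)
- compound_bar: grey bar of polishing compound 100 x 40 x 30; origin centre of underside; bystander (mm)
- tin: tin can, 70 diameter, 60 high; origin centre of underside; bystander (mm)
There are look-alikes about, which are no part of the job. Leave any orange look-alike of the square alone.

How it is judged (in metres and radians):
On the way:
1. the square is lifted clear of the bench in the gripper (height (world z) of square above 0.025 m and contact force between the fingers and square above 2 N), for 0.2 s.
At the end, for the whole second after the job is handed in: Gripper holds the square (over 3 N), pressing plate over 3 N and fence over 2 N; heel within 4 mm of the corner along and in height, 30 mm across; square and fence upright within 0.03 rad, stock in line with the plate within 0.06 rad, at rest; robot off the fence (contact force between square and plate above 3 N and contact force between square and fence above 2 N and contact force between the fingers and square above 3 N and contact force between each of the arm, the fingers and fence below 0.3 N and x of heel in the frame of corner between -0.004 and 0.004 m and y of heel in the frame of corner between -0.03 and 0.03 m and z of heel in the frame of corner between -0.004 and 0.004 m and angle between each of fence, square's own z axis and vertical below 0.03 rad and angle between the x axis of square and the x axis of rest, either way round below 0.06 rad and linear speed of square below 0.02 m/s); the arm keeps its last pose, push and grip.
It fails at once if a bystander (mitre square or other thing on the bench) is moved more than 30 mm (distance of any of mitre, jar, cup, pin, collar, hammer, compound_bar, tin from where it was at the start of the episode above 0.03 m).
It also fails if it takes over 54 s, if anything falls off the work surface, if the arm or the gripper's body presses on something with over 40 N, if the wrist force passes 120 N, or if a joint passes its speed limit or range.

## Robot

A 6-joint arm with a two-finger parallel gripper is mounted at the origin on the work surface. World frame = base frame: x ahead of the robot, y to its left, z up, the work surface at z = 0. Lengths are in mm, angles in rad, forces in N, time in s.
With the tool pointing down it reaches from about 300 to 775 mm from the base axis. Payload 14.6 kg.
Tool frame: the origin (TCP) lies on the centre line of the jaws, within the pads' length; the fingertips stand 8 mm ahead of it and the grasp point (between the pads) lies 11 mm behind it; z points along the fingers, y is the line along which they close (so a half turn about z gives the same grasp; the last joint's range is limited). The gripper opens to 94 mm and grips with 3 to 60 N. Pads are 16 mm wide; open, the fingers measure 119 mm over their backs; the gripper's body (75 mm by 177 mm) begins 78 mm behind the grasp point.
Start: joints at [-1.289, 0.3, 1.521, -0, 1.321, -0.067], TCP at [187.966, -516.873, 213.446] pointing down, gripper open.
Joint ranges: [-3.03, 3.03], [-0.79, 2.21], [0.23, 2.52], [-1.04, 4.18], [0, 3.07], [-2.55, 2.55]. Speed limits (rad/s): [2.22, 2.22, 2.57, 3.14, 3.14, 3.14].

## Interface

Orientations are given as [roll, pitch, yaw] about the fixed x, y, z axes, in that order (R = Rz(yaw) Ry(pitch) Rx(roll)).
In Python, from cell import manip gives the robot as it stands.
- The arm moves only by the tool jog_arm, never from a script. Its argument "rows" is one flat list of numbers, 7 for each row, row after row: the shift along the world's x, y, z in cm, then the turn, a rotation vector about the world's x, y, z in rad, then the closure, from 0 (fully open) to 1 (shut). In form: [dx, dy, dz, rx, ry, rz, fingers, dx, dy, dz, rx, ry, rz, fingers, ...]. A call has 1 to 20 rows; each row shifts and turns the commanded pose from where the row before left it; what a row does not reach is not made up. A row lasts 1/12 s, in which the tool goes at most 41.7 mm and 7.16 degrees, less where a joint would pass 70% of its speed; a pose out of reach is approached as far as the arm can. A call with a gripper value outside its range is refused whole. The fingers move at their own pace and stop on an object; "newtons" is the grip in N (left out, the last holds). Time passes only in rows, so rows that do not move let the fingers close. It gives the time, the measured TCP pose, the force, the opening and the grip force at its end, in the units of the state.
- manip.read_state(): the state, without advancing time (a new reading comes with each control period).
- manip.camera(name): name is "scene" or "top" or "wrist"; returns (picture, depth): 480x640x3 uint8, blue, green, red; 480x640 float32, mm along the optical axis (not along the pixel's ray), 0 where there is no reading.
- manip.camera_model(name): a dict with "K" (3x3 intrinsics, pixels), "R" (3x3) and "t" (3): a world point X has camera coordinates R X + t. Camera axes: x right, y down, z forward; pixel columns grow to the right and rows downward; lengths in mm; the calibration is good to about 2 mm. The wrist camera is an equidistant fisheye: a pixel r from the principal point sees the ray r / f radians off the axis. A picture is of the moment at which its call begins: read the wrist's pose just before it. camera_model takes no time and is no camera call; for the wrist camera it gives the pose at the moment of the call.
- manip.sign_off(): hands the job in; it is judged then, once.
The state is a dict: "clock": time; "joints": joint angles; "qd": joint speeds; "effort": joint torques, N m; "eef_pos": TCP position; "eef_rot": TCP orientation; "wrist_force": force on the tool from outside, world axes, zero at the start; "moment": the same for the moment, N m; "finger_gap": finger opening in mm; "finger_force": force on a finger pad.
Only numpy, scipy, OpenCV 4.12 (cv2) and the standard library are available. Lean on these libraries where they do the work, as an engineer would, in place of code of your own. Each camera call takes 0.05 s, during which the arm holds its last target. There are 200 camera calls.

## Working session

There is one attempt and no reset: what is moved stays moved. The work goes in short steps, Python scripts to look and compute and a tool call to move; the robot and the scene stay as the last step left them, time stands still between calls to the robot, and variables do not carry over. Pictures are saved under pics/ and viewed, at most 10 in all, crops included, and the job is handed in when it is done.

Besides the shell and the picture viewer there is one more tool, called after "Emit:" by a JSON object that holds its "api" and its "payload", one argument or row to a line. jog_arm: Moves the arm, as the interface text tells. Its arguments: {"type":"object","properties":{"rows":{"type":"array"},"newtons":{"type":"number"}},"required":["rows"]}

```bash
mkdir -p pics
python3 - <<'E'
from cell import manip
import cv2,numpy as np
for n in("scene","top"):
    p,d=manip.camera(n); cv2.imwrite(f"pics/{n}0.png",p); np.savez(f"{n}0.npz",p=p,d=d,**manip.camera_model(n))
    m=manip.camera_model(n); print(n,m["K"].round(1).tolist(),(-m["R"].T@m["t"]).round(0),m["R"][2].round(2),(d==0).mean())
s=manip.read_state();print(s["clock"],s["eef_pos"],s["eef_rot"])
E
```

```text
scene [[595.5, 0.0, 309.9], [0.0, 595.5, 244.1], [0.0, 0.0, 1.0]] [1325. -445. 1138.] [-0.6   0.33 -0.73] 0.004388020833333333
top [[533.4, 0.0, 321.7], [0.0, 533.4, 240.9], [0.0, 0.0, 1.0]] [ 391.   -9. 1282.] [ 0.11  0.03 -0.99] 0.0037467447916666665
0.1 [ 187.90118388 -516.67296041  212.94171812] [-3.14054915e+00 -5.70801711e-05  3.48810130e-01]
```

View pics/scene0.png

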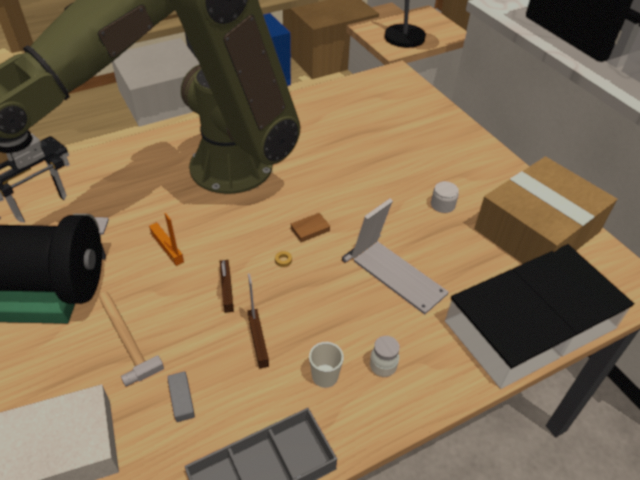

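View pics/top0.png

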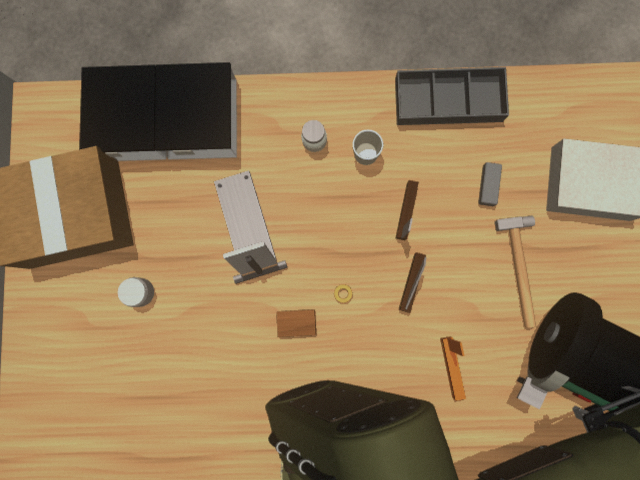

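The scene view shows two dark stocks at (226,285) and (258,335), which are (413,283) and (407,210) in the top view. The orange one at (165,240) is a look-alike. The rest is at (400,265), with its fence at the robot end. I'll confirm the candidate with an enlarged crop.

Run:
```python
import cv2,numpy as np
s=cv2.imread("pics/scene0.png")[240:380,190:300];t=cv2.imread("pics/top0.png")[170:320,370:450]
a=cv2.resize(s,None,fx=4,fy=4,interpolation=2);b=cv2.resize(t,None,fx=3.73,fy=3.73,interpolation=2)
h=min(a.shape[0],b.shape[0]);cv2.imwrite("pics/crop.png",np.hstack([a[:h],b[:h]]))
```

```text
(no output)
```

View pics/crop.png

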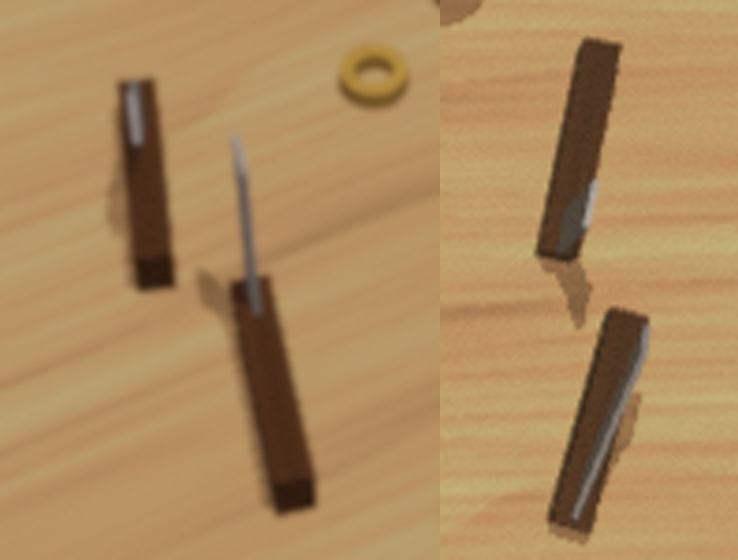

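The crop settles it. The near stock, scene (258,335) / top (407,210), has a straight upright blade at its robot-side end, so it is the try square. The other has a blade slanting along its stock, so it is the mitre. Next I'll measure the poses.

```bash
cat > h.py <<'E'
import cv2,numpy as np
def cloud(f):
    z=np.load(f);d=z["d"];v,u=np.mgrid[:480,:640];K=z["K"]
    c=np.stack([(u-K[0,2])/K[0,0]*d,(v-K[1,2])/K[1,1]*d,d],-1)
    return z["p"],(c-z["t"])@z["R"]   # R^T (c-t)
def rays(f,uv,zh):
    z=np.load(f);C=-z["R"].T@z["t"];uv=np.atleast_2d(uv)
    r=(np.c_[uv,np.ones(len(uv))]@np.linalg.inv(z["K"]).T)@z["R"]
    return C+r*((zh-C[2])/r[:,2])[:,None]
def rect(P):
    (c,s,a)=cv2.minAreaRect(P[:,:2].astype(np.float32)); 
    if s[0]<s[1]: s=s[::-1];a+=90
    return np.round(c,1),np.round(s,1),round(np.radians(a),3)
E
python3 - <<'E'
from h import *
R={"top":[(370,450,170,250),(370,450,245,320),(200,300,160,290)],"scene":[(235,290,300,370),(205,240,255,315),(335,450,190,312)]}
for n in R:
    p,X=cloud(n+"0.npz"); hsv=cv2.cvtColor(p,cv2.COLOR_BGR2HSV)
    for i,(a,b,c,d) in enumerate(R[n]):
        x=X[c:d,a:b].reshape(-1,3)
        lo,hi=((26,44),(26,44),(7,18))[i]
        h=hsv[c:d,a:b].reshape(-1,3); m=(x[:,2]>lo)&(x[:,2]<hi)
        if i<2:m&=h[:,2]<125
        else:m&=h[:,1]<70
        mm=np.zeros((d-c)*(b-a),np.uint8);mm[m]=1
        k,l,st,_=cv2.connectedComponentsWithStats(mm.reshape(d-c,b-a)); j=1+st[1:,4].argmax(); q=x[(l==j).ravel()]
        print(n,i,len(q),rect(q),q[:,2].mean().round(1))
        if i<2:
            e=x[(x[:,2]>60)]; print("  high",len(e),e.mean(0).round(0) if len(e) else '', e.max(0).round(0) if len(e) else '')
E
```

```text
top 0 520 (array([ 602.6, -180.6]), array([139.6,  24.8]), np.float64(2.902)) 33.3
  high 123 [ 510. -128.  407.] [ 563.   -9. 1282.]
top 1 472 (array([ 430.6, -185.6]), array([139.1,  24.9]), np.float64(2.835)) 33.6
  high 180 [ 432. -164.  258.] [ 481.   -9. 1282.]
top 2 2639 (array([592.3, 210.3]), array([226.6,  90.3]), np.float64(0.281)) 12.2
scene 0 579 (array([ 605.2, -185.4]), array([142.1,  24.5]), np.float64(2.904)) 33.4
  high 46 [ 825. -269.  448.] [1325. -171. 1138.]
scene 1 422 (array([ 432.6, -190.9]), array([144.2,  24.1]), np.float64(2.826)) 33.5
  high 46 [ 667. -258.  360.] [1325. -181. 1138.]
scene 2 2535 (array([591.6, 204.6]), array([233.8,  95.4]), np.float64(0.29)) 11.3
```

Run:
```python
from h import *
p,X=cloud("top0.npz")
for (a,b,c,d) in [(530,640,290,380),(560,640,330,400)]:
    x=X[c:d,a:b].reshape(-1,3);x=x[(x[:,2]>30)&(x[:,2]<400)]
    print(np.percentile(x,[1,50,99],axis=0).round(0).tolist())
from cell import manip
for k,v in manip.read_state().items(): print(k,np.round(v,2))
```

```text
[[225.0, -600.0, 56.0], [290.0, -489.0, 201.0], [389.0, -418.0, 235.0]]
[[165.0, -603.0, 45.0], [258.0, -529.0, 205.0], [322.0, -443.0, 318.0]]
clock 0.1
joints [-1.29  0.3   1.52 -0.    1.32 -0.07]
qd [-0. -0. -0. -0.  0. -0.]
effort [ 0.000e+00 -5.327e+01 -3.533e+01  7.000e-02  2.000e-02 -0.000e+00]
eef_pos [ 187.9  -516.67  212.94]
eef_rot [-3.14 -0.    0.35]
wrist_force [ 0.52 -0.63 -0.4 ]
moment [-0.02  0.01 -0.03]
finger_force 0.0
finger_gap 94.11
```

Emit:
{"api": "jog_arm", "payload": {
  "rows": [0,0,3,0,0,0,0,0,0,3,0,0,0,0,0,0,3,0,0,0,0,0,0,3,0,0,0,0,2.9,2.2,0,0,0,-0.039,0,2.9,2.2,0,0,0,-0.039,0,2.9,2.2,0,0,0,-0.039,0,2.9,2.2,0,0,0,-0.039,0,2.9,2.2,0,0,0,-0.039,0,2.9,2.2,0,0,0,-0.039,0,2.9,2.2,0,0,0,-0.039,0,2.9,2.2,0,0,0,-0.039,0,2.9,2.2,0,0,0,-0.039,0,2.9,2.2,0,0,0,-0.039,0,2.9,2.2,0,0,0,-0.039,0,2.9,2.2,0,0,0,-0.039,0,2.9,2.2,0,0,0,-0.039,0,2.9,2.2,0,0,0,-0.039,0,2.9,2.2,0,0,0,-0.039,0,0,0,0,0,0,0,0],
  "newtons": 50
}}

```text
clock: 1.77
eef_pos: [626.2, -182.7, 331.3]
eef_rot: [-3.14, 0.002, -0.234]
wrist_force: [0.4, -0.9, 0.1]
finger_gap: 93.6
finger_force: 0.0
```

Run:
```python
from cell import manip
import cv2,numpy as np
m=manip.camera_model("wrist");p,d=manip.camera("wrist");cv2.imwrite("pics/w1.png",p);np.savez("w1.npz",p=p,d=d,**m)
print(m["K"],(-m["R"].T@m["t"]).round(0),m["R"][2].round(2))
```

```text
[[371.64829954   0.         317.25171176]
 [  0.         371.64829954 234.93727179]
 [  0.           0.           1.        ]] [ 705. -202.  502.] [-0.27  0.07 -0.96]
```

View pics/w1.png

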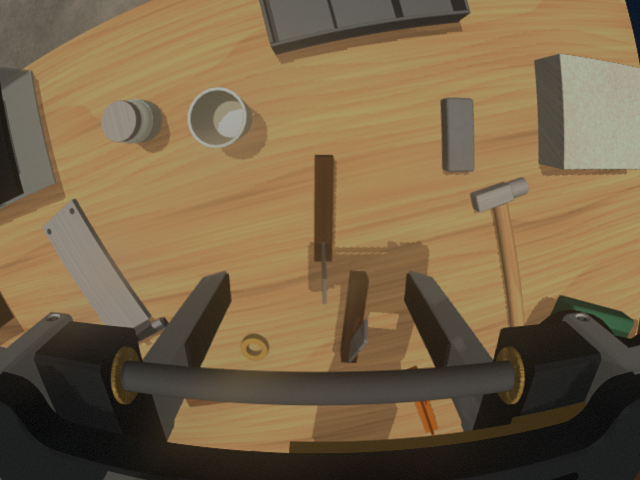

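The wrist view shows the square's stock at (324,157) to (324,260), with its blade at the near end reaching (323,300). I'll get a sharper pose from this view.

Run:
```python
from h import *
z=np.load("w1.npz");K,R,t=z["K"],z["R"],z["t"];C=-R.T@t;f=K[0,0]
def ray(uv,zh):
    uv=np.atleast_2d(uv).astype(float)-K[:2,2];r=np.linalg.norm(uv,axis=1);th=r/f
    c=np.c_[uv/r[:,None]*np.sin(th)[:,None],np.cos(th)]@R
    return C+c*((zh-C[2])/c[:,2])[:,None]
p=z["p"];g=cv2.cvtColor(p,cv2.COLOR_BGR2HSV)
# stock top face band, away from the blade
m=np.zeros((480,640),np.uint8);m[150:268,310:340]=(g[150:268,310:340,2]<110)
k,l,st,_=cv2.connectedComponentsWithStats(m);j=1+st[1:,4].argmax();v,u=np.where(l==j)
print(st[j],rect(ray(np.c_[u,v],34)))
a=[];
for r in range(165,235,5):
    q=u[v==r];a.append((q.min(),r,q.max()))
a=np.array(a);L=ray(a[:,:2]-[.5,0],34);Rr=ray(np.c_[a[:,2]+.5,a[:,1]],34);M=(L+Rr)/2
print(np.linalg.norm(L-Rr,axis=1).round(1));print(np.polyfit(M[:,0],M[:,1],1),M[0],M[-1])
s=np.polyfit(M[:,0],M[:,1],1);print("y at x=622",np.polyval(s,622),np.arctan(s[0]))
```

```text
[ 314  155   20  113 1978] (array([ 600.7, -184.2]), array([149.3,  23.7]), np.float64(2.901))
[23.9 23.9 24.  24.1 22.9 22.9 23.  23.  23.1 23.2 23.3 23.3 23.4 23.5]
[ -0.24285514 -38.51871718] [ 660.77791351 -199.10155018   34.        ] [ 578.30673403 -179.16356182   34.        ]
y at x=622 -189.57461257842849 -0.23824286432033115
```

Emit:
{"api": "jog_arm", "payload": {
  "rows": [-0.4,-0.6,-3,0,0,-0.005,0,0,0,-3.2,0,0,0,0,0,0,-3.2,0,0,0,0,0,0,-3.2,0,0,0,0,0,0,-3.2,0,0,0,0,0,0,-3.2,0,0,0,0,0,0,-3.2,0,0,0,0,0,0,-3.2,0,0,0,0,0,0,-2,0,0,0,0,0,0,-2,0,0,0,0,0,0,-1.5,0,0,0,0,0,0,-0.8,0,0,0,0,0,0,0,0,0,0,0,0,0,0,0,0,0,0]
}}

```text
clock: 2.98
eef_pos: [618.9, -193.3, 17.0]
eef_rot: [3.142, -0.0, -0.241]
wrist_force: [0.4, 0.5, 0.5]
finger_gap: 93.8
finger_force: 0.0
```

Emit:
{"api": "jog_arm", "payload": {
  "rows": [0,0,0,0,0,0,0.5,0,0,0,0,0,0,0.6,0,0,0,0,0,0,0.7,0,0,0,0,0,0,0.8,0,0,0,0,0,0,1,0,0,0,0,0,0,1,0,0,0,0,0,0,1,0,0,0,0,0,0,1,0,0,0,0,0,0,1,0,0,0,0,0,0,1,0,0,0,0,0,0,1,0,0,0,0,0,0,1]
}}

```text
clock: 3.98
eef_pos: [619.0, -192.8, 16.4]
eef_rot: [-3.141, -0.0, -0.241]
wrist_force: [0.5, 1.4, 0.4]
finger_gap: 23.4
finger_force: 49.8
```

Emit:
{"api": "jog_arm", "payload": {
  "rows": [0,0,0.5,0,0,0,1,0,0,1,0,0,0,1,0,0,1.5,0,0,0,1,0,0,2,0,0,0,1,0,0,2,0,0,0,1,0,0,2,0,0,0,1,0,0,2,0,0,0,1,0,0,2,0,0,0,1,0,0,1,0,0,0,1,0,0,0,0,0,0,1,0,0,0,0,0,0,1]
}}

```text
clock: 4.9
eef_pos: [618.8, -192.8, 156.3]
eef_rot: [3.142, -0.0, -0.241]
wrist_force: [1.0, -0.8, -3.0]
finger_gap: 23.7
finger_force: 49.8
```

Emit:
{"api": "jog_arm", "payload": {
  "rows": [0,1,0,0,0,0.02,1,0,2,0,0,0,0.028,1,0,2.2,0,0,0,0.028,1,0,2.4,0,0,0,0.028,1,0,2.4,0,0,0,0.028,1,0,2.4,0,0,0,0.028,1,0,2.4,0,0,0,0.028,1,0,2.4,0,0,0,0.028,1,0,2.4,0,0,0,0.028,1,0,2.4,0,0,0,0.028,1,0,2.4,0,0,0,0.028,1,0,2.4,0,0,0,0.028,1,0,2.4,0,0,0,0.028,1,0,2.4,0,0,0,0.028,1,0,2.4,0,0,0,0.028,1,0,2.4,0,0,0,0.028,1,0,2.2,0,0,0,0.028,1,0,1.8,0,0,0,0.028,1,0,1.2,0,0,0,0.028,1,0,0,0,0,0,0,1]
}}

```text
clock: 6.57
eef_pos: [618.0, 225.5, 155.1]
eef_rot: [-3.141, 0.002, 0.288]
wrist_force: [0.0, -0.1, -2.9]
finger_gap: 23.6
finger_force: 49.8
```

Run:
```python
from cell import manip
import cv2,numpy as np
for n in("scene","top","wrist"):
    m=manip.camera_model(n);p,d=manip.camera(n);np.savez(f"{n}2.npz",p=p,d=d,**m)
    cv2.imwrite(f"pics/{n}2.png",p)
s=np.load("scene2.npz")["p"][60:360,250:480];w=np.load("wrist2.npz")["p"]
cv2.imwrite("pics/c2.png",np.hstack([cv2.resize(s,(345,450)),cv2.resize(w,(450,338+112))[:450]]))
st=manip.read_state();print(st["clock"],st["eef_pos"],st["eef_rot"],st["finger_force"],st["wrist_force"],st["moment"])
```

```text
6.7167 [618.8004615  222.46799548 155.8788209 ] [3.14139374e+00 9.20211297e-04 2.82160334e-01] 49.84210789203644 [-0.21867933 -0.43389884 -2.38578354] [-0.02158343 -0.04933651  0.05945477]
```

View pics/c2.png

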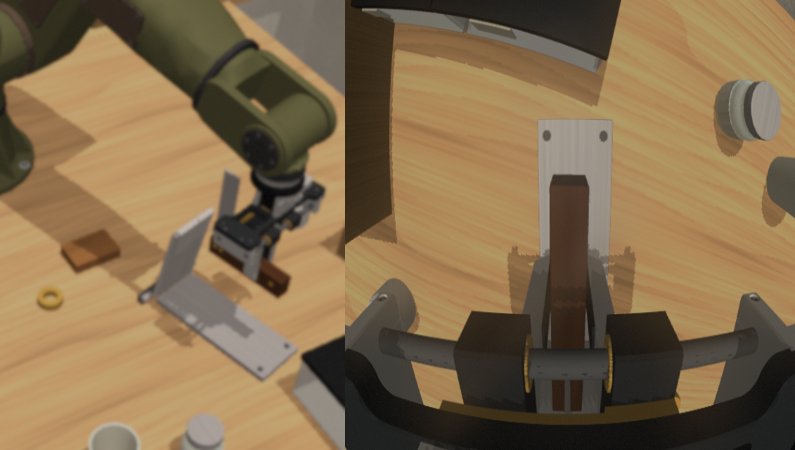

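Emit:
{"api": "jog_arm", "payload": {
  "rows": [0,-0.4,-1,0,0,0,1,0,-0.3,-1.5,0,0,0,1,0,0,-2,0,0,0,1,0,0,-2,0,0,0,1,0,0,-2,0,0,0,1,0,0,-1.5,0,0,0,1,0,0,-1,0,0,0,1,0,0,-0.7,0,0,0,1,0,0,-0.4,0,0,0,1,0,0,0,0,0,0,1,0,0,0,0,0,0,1,0,0,0,0,0,0,1]
}}

```text
clock: 7.72
eef_pos: [619.4, 216.2, 36.4]
eef_rot: [3.142, -0.001, 0.283]
wrist_force: [-0.0, 0.4, -1.7]
finger_gap: 23.9
finger_force: 49.8
```

Emit:
{"api": "jog_arm", "payload": {
  "rows": [0,0,-0.4,0,0,0,1,-0.4,-0.12,0,0,0,0,1,-0.6,-0.18,0,0,0,0,1,-0.6,-0.18,0,0,0,0,1,-0.6,-0.18,0,0,0,0,1,-0.6,-0.18,0,0,0,0,1,-0.6,-0.18,0,0,0,0,1,-0.5,-0.15,0,0,0,0,1,-0.4,-0.12,0,0,0,0,1,0,0,0,0,0,0,1,0,0,0,0,0,0,1,0,0,0,0,0,0,1]
}}

```text
clock: 8.72
eef_pos: [576.2, 203.3, 31.5]
eef_rot: [3.142, -0.0, 0.283]
wrist_force: [0.6, 0.6, -2.0]
finger_gap: 23.5
finger_force: 49.8
```

Next I'll lower in small steps until it touches the plate.

Emit:
{"api": "jog_arm", "payload": {
  "rows": [0,0,-0.1,0,0,0,1,0,0,-0.1,0,0,0,1,0,0,0,0,0,0,1,0,0,0,0,0,0,1]
}}

```text
clock: 9.05
eef_pos: [576.0, 203.2, 29.3]
eef_rot: [3.142, 0.0, 0.283]
wrist_force: [1.4, -0.7, -2.1]
finger_gap: 23.5
finger_force: 49.8
```

Emit:
{"api": "jog_arm", "payload": {
  "rows": [0,0,-0.1,0,0,0,1,0,0,0,0,0,0,1,0,0,0,0,0,0,1]
}}

```text
clock: 9.3
eef_pos: [576.0, 203.2, 28.4]
eef_rot: [-3.142, -0.0, 0.283]
wrist_force: [1.4, 0.6, -1.6]
finger_gap: 23.1
finger_force: 49.8
```

Emit:
{"api": "jog_arm", "payload": {
  "rows": [0,0,-0.1,0,0,0,1,0,0,0,0,0,0,1,0,0,0,0,0,0,1]
}}

```text
clock: 9.55
eef_pos: [576.0, 203.3, 28.4]
eef_rot: [3.142, -0.0, 0.283]
wrist_force: [-3.7, -1.7, 8.1]
finger_gap: 23.8
finger_force: 49.8
```

Emit:
{"api": "jog_arm", "payload": {
  "rows": [-0.1,-0.03,0.03,0,0,0,1,-0.1,-0.03,0,0,0,0,1,-0.1,-0.03,0,0,0,0,1,-0.1,-0.03,0,0,0,0,1,0,0,0,0,0,0,1,0,0,0,0,0,0,1]
}}

```text
clock: 10.05
eef_pos: [572.5, 202.2, 28.4]
eef_rot: [3.142, -0.002, 0.283]
wrist_force: [3.8, 1.1, 5.0]
finger_gap: 24.0
finger_force: 49.8
```

Emit:
{"api": "jog_arm", "payload": {
  "rows": [-0.1,-0.03,0,0,0,0,1,-0.1,-0.03,0,0,0,0,1,0,0,0,0,0,0,1,0,0,0,0,0,0,1]
}}

```text
clock: 10.38
eef_pos: [570.5, 201.6, 28.4]
eef_rot: [3.142, -0.002, 0.283]
wrist_force: [3.6, 0.6, 6.3]
finger_gap: 23.4
finger_force: 49.8
```

Emit:
{"api": "jog_arm", "payload": {
  "rows": [-0.1,-0.03,0,0,0,0,1,0,0,0,0,0,0,1,0,0,0,0,0,0,1]
}}

```text
clock: 10.63
eef_pos: [569.5, 201.3, 28.4]
eef_rot: [3.142, -0.002, 0.283]
wrist_force: [4.3, 1.8, 5.7]
finger_gap: 23.8
finger_force: 49.8
```

Emit:
{"api": "jog_arm", "payload": {
  "rows": [-0.1,-0.03,0,0,0,0,1,0,0,0,0,0,0,1,0,0,0,0,0,0,1]
}}

```text
clock: 10.88
eef_pos: [568.6, 201.0, 28.4]
eef_rot: [3.142, -0.002, 0.283]
wrist_force: [3.7, 1.2, 5.4]
finger_gap: 23.9
finger_force: 49.8
```

Emit:
{"api": "jog_arm", "payload": {
  "rows": [-0.1,-0.03,0,0,0,0,1,0,0,0,0,0,0,1,0,0,0,0,0,0,1]
}}

```text
clock: 11.13
eef_pos: [567.6, 200.7, 28.4]
eef_rot: [3.142, -0.002, 0.283]
wrist_force: [4.4, 0.9, 6.6]
finger_gap: 23.4
finger_force: 49.8
```

Emit:
{"api": "jog_arm", "payload": {
  "rows": [-0.1,-0.03,0,0,0,0,1,0,0,0,0,0,0,1,0,0,0,0,0,0,1]
}}

```text
clock: 11.38
eef_pos: [566.6, 200.4, 28.4]
eef_rot: [3.142, -0.002, 0.283]
wrist_force: [4.6, 1.2, 6.6]
finger_gap: 23.5
finger_force: 49.8
```

Emit:
{"api": "jog_arm", "payload": {
  "rows": [-0.1,-0.03,0,0,0,0,1,0,0,0,0,0,0,1,0,0,0,0,0,0,1]
}}

```text
clock: 11.63
eef_pos: [565.6, 200.1, 28.4]
eef_rot: [3.142, -0.002, 0.283]
wrist_force: [3.8, 0.6, 5.2]
finger_gap: 23.9
finger_force: 49.8
```

Emit:
{"api": "jog_arm", "payload": {
  "rows": [-0.1,-0.03,0,0,0,0,1,0,0,0,0,0,0,1,0,0,0,0,0,0,1]
}}

```text
clock: 11.88
eef_pos: [564.6, 199.8, 28.4]
eef_rot: [3.142, -0.002, 0.283]
wrist_force: [3.4, 0.9, 6.2]
finger_gap: 23.7
finger_force: 49.8
```

Emit:
{"api": "jog_arm", "payload": {
  "rows": [-0.1,-0.03,0,0,0,0,1,0,0,0,0,0,0,1,0,0,0,0,0,0,1]
}}

```text
clock: 12.13
eef_pos: [564.3, 199.8, 28.5]
eef_rot: [-3.141, -0.004, 0.283]
wrist_force: [11.0, 3.0, 1.1]
finger_gap: 23.5
finger_force: 49.8
```

Emit:
{"api": "jog_arm", "payload": {
  "rows": [-0.1,-0.03,0,0,0,0,1,0,0,0,0,0,0,1,0,0,0,0,0,0,1]
}}

```text
clock: 12.38
eef_pos: [564.1, 199.7, 28.9]
eef_rot: [-3.141, -0.006, 0.283]
wrist_force: [14.6, 5.2, 1.0]
finger_gap: 24.1
finger_force: 49.8
```

Emit:
{"api": "jog_arm", "payload": {
  "rows": [0,0,-0.05,0,0,0,1,0,0,-0.05,0,0,0,1,0,0,0,0,0,0,1,0,0,0,0,0,0,1]
}}

```text
clock: 12.72
eef_pos: [564.1, 199.8, 28.4]
eef_rot: [-3.141, -0.006, 0.283]
wrist_force: [12.2, 4.9, 6.6]
finger_gap: 23.6
finger_force: 49.9
```

```bash
cat > look.py <<'E'
import sys
from h import *
from cell import manip
n=sys.argv[1]
m=manip.camera_model("scene");p,d=manip.camera("scene");np.savez("s3.npz",p=p,d=d,**m)
s=p[120:320,310:470];cv2.imwrite(f"pics/{n}.png",cv2.resize(s,None,fx=3,fy=3,interpolation=cv2.INTER_CUBIC))
st=manip.read_state();print(st["clock"],np.round(st["eef_pos"],1),np.round(st["eef_rot"],3),np.round(st["wrist_force"],1),np.round(st["moment"],2))
E
python3 look.py c3
```

```text
12.7667 [564.1 199.8  28.4] [-3.141 -0.006  0.283] [12.7  4.9  6.8] [ 0.77 -1.87 -0.11]
```

View pics/c3.png

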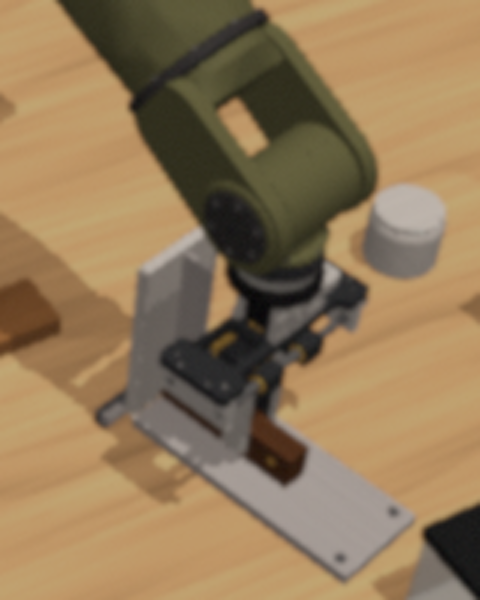

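The picture shows the fence standing about upright at crop (175,310), the square's blade against it, and the stock on the plate. I'll check the fence angle from depth.

```bash
cat > chk.py <<'E'
from h import *
p,X=cloud("s3.npz");e=np.array([-.959,-.283,0]);c=np.array([482,174.5,12]);n=np.array([.283,-.959,0])
Q=(X-c).reshape(-1,3);a,b,z=Q@e,Q@n,Q[:,2]
m=(abs(a)<40)&(abs(b)<44)&(z>10)&(z<175)
for lo in range(10,170,20):
    k=m&(z>lo)&(z<lo+20)
    if k.sum()>5: print(lo,k.sum(),np.percentile(a[k],[10,50,90]).round(1),np.percentile(b[k],[5,95]).round(0))
k=m&(abs(a)<6)&(z>10)&(z<160)
if k.sum(): print("slope rad",np.polyfit(z[k],a[k],1))
# stock top behind the fingers
k=(a<-100)&(a>-150)&(abs(b)<9)&(z>25)&(z<42); print("stock top",k.sum(),np.polyfit(a[k],z[k],1), np.median(z[k]))
E
python3 chk.py
```

```text
10 56 [-1.7  1.6  6.8] [11. 44.]
30 43 [-0.6  2.1  4.8] [17. 43.]
50 61 [0.1 1.8 6.3] [ 1. 43.]
70 114 [-15.9   0.3   3.2] [-2. 42.]
90 124 [-23.3  -0.5   2.5] [-2. 40.]
110 145 [-22.5   0.    3. ] [-26.  42.]
130 157 [-20.8   0.4   2.9] [-34.  38.]
150 207 [-16.    1.9   8.5] [-22.  41.]
slope rad [-0.00410607  1.42039406]
stock top 97 [ 0.0496325  39.33097701] 33.43366831328483
```

Emit:
{"api": "jog_arm", "payload": {
  "rows": [0,0,-0.03,0,0,0,1,0,0,0,0,0,0,1,0,0,0,0,0,0,1,0,0,0,0,0,0,1,0,0,0,0,0,0,1,0,0,0,0,0,0,1]
}}

```text
clock: 13.27
eef_pos: [564.2, 199.8, 28.4]
eef_rot: [-3.141, -0.006, 0.283]
wrist_force: [11.2, 4.4, 9.7]
finger_gap: 23.4
finger_force: 49.9
```

```bash
python3 look.py c4; python3 chk.py | tail -2
```

```text
13.3167 [564.2 199.8  28.4] [-3.141 -0.006  0.283] [ 9.9  5.1 10.8] [ 0.7  -1.49 -0.08]
slope rad [-0.00127407  1.22060055]
stock top 95 [1.11407438e-02 3.40619440e+01] 32.80618711639325
```

The square is seated: about 11 N into the corner, 10 N down, fence upright and stock flat. Handing in.

```bash
python3 -c "
from cell import manip
print(manip.sign_off())"
```

```text
the job is handed in; nothing more can be done
None
```

I handed the job in with the try square still gripped and pressed into the corner at about 10 N down and 11 N into the fence; depth readings just before showed the fence upright and the stock flat to about 0.01 rad, but sign-off returned no verdict.

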